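Set the metering valve and lock it

TASK

Turn the knob on top of the small metering valve until its pointed end faces the one long mark on the dial. Then tighten the separate knurled lock ring beneath the knob, clockwise, until it is firmly snug on its seat but not forced, leaving the knob on the mark and the other things on the bench where they stand.

Things in the scene. Friction and masses are not known exactly. Their poses are not given: they have to be found in the camera images.
- valve: gas metering valve fixed to the bench: steel foot 96 x 116 x 8 mm, aluminium block 74 x 74 mm, brass hose barbs on its +y and -y sides (26 mm up, ends 63 mm from the axis), on top a black dial 82 mm across, its face 49 mm above the bench. Origin: centre of the underside, on the upright axis of knob and lock ring. z is up; -x points from the axis to the long mark
- long_mark (a point): middle of the one long mark (11 x 3 mm, the others 4 x 1 mm) in white on the dial, on the valve's -x side, 34 mm from the axis, 49 mm above the bench; the short marks stand every 15 degrees to either side of it
- knob_grip (a point): grip point of the black knob, on the axis, 88.5 mm above the bench: middle of an upright bar 11 mm thick, 35 mm long, 77.5 to 99.5 mm above the bench, one end pointed (17.5 mm from the axis), a white line on top running to that end. Under it a round skirt 37 mm across, 73.5 to 78.5 mm above the bench. Its own -x axis runs along the bar to the pointed end
- knob (a joint): angle of the knob, rad: 0 when the pointed end faces the long mark, growing clockwise seen from above (the bar's yaw = valve's yaw - this value). Starts between -1.35 and -0.6, so it must turn clockwise. Range -1.6 to 1.6; friction 0.06 N m, stays where it is left
- ring_grip (a point): centre of the knurled steel lock ring, on the axis, 62 mm above the bench: a round ring 53 mm across, 52 to 72 mm above the bench, right under the knob's skirt; gripped across its diameter in any direction by fingers that straddle the knob and stay clear of the dial face at 49 mm. When let go after tightening it springs back to about 0.03 rad past its seat and stays there
- lock_ring (a joint): angle of the lock ring, rad, growing (tightening) clockwise from above; starts within 0.1 of 0, loose. Friction 0.12 N m; meets its seat at 0.2 to 1.1, unseen, different each time; then a spring of 4 N m per rad adds (seat_wind = rad past the seat). Snug from 0.045 past (0.3 N m while turning), stripped at 0.21 (0.96 N m). Stop at about 0.5 N m; at standstill up to 0.24 N m less is felt
- weighing_bottle: small glass weighing bottle with lid, 41 mm across, 52 mm high, bystander; origin at the centre of its underside
- dropper_bottle: brown dropper bottle with a rubber teat, 38 mm across, 108 mm high, bystander; origin at the centre of its underside
- petri_dish: petri dish, 61 mm across, 13 mm high, bystander; origin at the centre of its underside
Not all that is in view belongs to the job. What is shaped like the valve but purple is not meant.

How it is judged:
By the outcome, as a careful person would: the job done as asked, in the order asked, and still so for the second after the job is handed in, with the robot touching nothing.
It also fails if it takes over 67 s, if anything falls off the work surface, if the arm or the gripper's body presses on something with over 40 N, if the wrist force passes 120 N, or if a joint passes its speed limit or range.

ROBOT

A 6-joint arm with a two-finger parallel gripper is mounted at the origin on a cart in front of the work surface, level with it; the furniture and walls round the work are solid. World frame = base frame: x ahead of the robot, y to its left, z up, the work surface at z = 0. Lengths are in m, angles in rad, forces in N, time in s.
With the tool pointing down it reaches from about 0.375 to 0.975 m from the base axis. Payload 3.8 kg.
Tool frame: the origin (TCP) lies midway between the tips of the shut fingers; the grasp point (between the pads) lies 19 mm behind it; y points along the fingers, z is the direction in which the jaws open and shut, and the axes are right-handed (so a half turn about y gives the same grasp; the last joint's range is limited). The gripper opens to 85 mm and grips with 20 to 120 N. Pads are 22 mm wide; open, the fingers measure 114 mm over their backs; the gripper's body (76 mm by 85 mm) begins 54 mm behind the grasp point. The pads swing forward as they close: fully open they stand 13 mm farther back than shut.
Start: joints at [-1.245, 0.264, 1.604, -0, 1.274, -0.037], TCP at [0.24, -0.631, 0.231] pointing down, gripper open.
Joint ranges: [-2.63, 2.63], [-0.94, 2.18], [0.31, 2.57], [-1.31, 4.45], [0, 2.66], [-2.55, 2.55]. Speed limits (rad/s): [2.57, 2.57, 3.14, 3.14, 3.14, 3.14].

INTERFACE

Orientations are given as [roll, pitch, yaw] about the fixed x, y, z axes, in that order (R = Rz(yaw) Ry(pitch) Rx(roll)).
In Python, from workcell import robot gives the robot as it stands. Calls block until the motion is done:
- robot.move_to(position, orientation): joint-space move of the TCP to a pose.
- robot.movel(position, feed=0.15, rotation=None, contact_N=None): straight line of the TCP; rotation=None keeps the orientation; feed is the mean speed in m/s. With contact_N (N) it stops when the force on the tool has changed by that much, and returns True; else False.
- robot.movej(angles): joint-space move.
- robot.release() and robot.close(): open the fingers fully, or close them until they stop; the grip force is fixed at half the most.
- robot.hold(seconds).
- robot.inverse_kinematics(position, orientation): joint angles nearest the present ones, or None.
- robot.state(): the state.
- robot.camera(name): name is "scene" or "top" or "wrist"; returns the picture (400x640x3 uint8, red, green, blue); there is no depth.
- robot.get_calibration(name): a dict with "fov_y" (degrees; the focal length in pixels is half the picture's height over the tangent of half this angle, whatever the lens; pixels are square), "cx", "cy" (the principal point, pixels), "R" (3x3) and "t" (3): a world point X has camera coordinates R X + t. Camera axes: x right, y down, z forward; pixel columns grow to the right and rows downward; lengths in m; the calibration is good to about 2 mm. The wrist camera is an equidistant fisheye: a pixel r from the principal point sees the ray r / f radians off the axis. A picture is of the moment at which its call begins: read the wrist's pose just before it. get_calibration takes no time and is no camera call; for the wrist camera it gives the pose at the moment of the call.
A pose or a line that the arm cannot do raises robot.Unreachable and nothing moves.
- robot.hand_in(): hands the job in, once; it reports no verdict.
The state is a dict: "clock": time; "joint_positions": joint angles; "joint_vel": joint speeds; "joint_efforts": joint torques, N m; "tool_pos": TCP position; "tool_rot": TCP orientation; "force": force on the tool from outside, world axes, zero at the start; "ft_torque": the same for the moment, N m; "gripper_width": opening from 0.0 (shut) to 1.0 (fully open).
Only numpy, scipy, OpenCV 4.12 (cv2) and the standard library are available. Lean on these libraries where they do the work, as an engineer would, in place of code of your own. Each camera call takes 0.05 s, during which the arm holds its last target. There are 200 camera calls.

## Working session

There is one attempt and no reset: what is moved stays moved. The work goes in short steps, each a Python script; the robot and the scene stay as the last script left them, time stands still between calls to the robot, and variables do not carry over. Pictures are saved under pics/ and viewed, about 8 in all and at most 12, crops included, and the job is handed in when it is done.

```bash
mkdir -p pics; ls; python3 - <<'E'
from workcell import robot
import cv2
s=robot.state();print(s['clock'],s['tool_pos'],s['tool_rot'],s['force'],s['ft_torque'])
for n in("top","scene"):
    im=robot.camera(n);cv2.imwrite(f"pics/{n}0.png",im[:,:,::-1]);c=robot.get_calibration(n);print(n,c)
E
```

```text
pics
0.0 [ 0.23928002 -0.63036482  0.22992911] [-1.57310816e+00  3.77277209e-05 -2.77876969e+00] [-0.09942673  0.50911764  0.12284831] [-0.00558851 -0.00354617 -0.00820192]
top {'fov_y': 47.12638973017515, 'cx': 328.30011052642095, 'cy': 196.1090775963894, 'R': array([[ 0.00659294, -0.99997643,  0.00191803],
       [-0.99517571, -0.00674903, -0.09787625],
       [ 0.09788688, -0.00126348, -0.99519675]]), 't': array([-0.06203819,  0.49791005,  1.02702891])}
scene {'fov_y': 43.17199530414996, 'cx': 328.59457741632673, 'cy': 206.10028785963675, 'R': array([[-0.84704707, -0.53101966,  0.02300841],
       [-0.25538793,  0.36865065, -0.89379735],
       [ 0.4661419 , -0.7629645 , -0.44788046]]), 't': array([0.39044905, 0.2092698 , 0.94959847])}
```

View pics/top0.png

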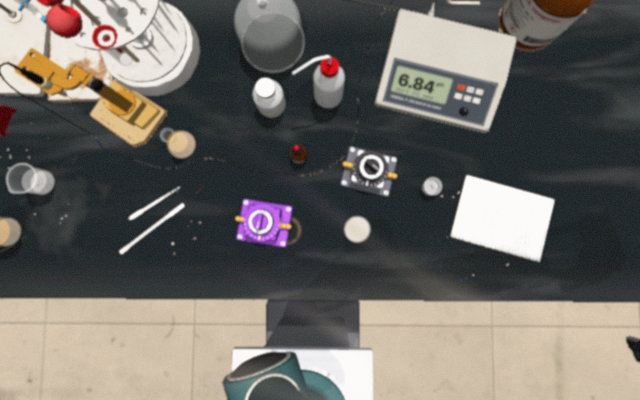

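View pics/scene0.png

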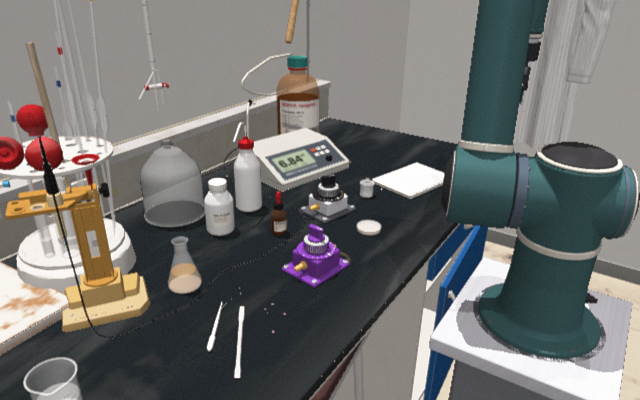

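The black/grey valve is at top pixel (370,168). The purple lookalike at (263,222) is not the one meant. I'll enlarge the valve to confirm it and compute positions.

```bash
cat > h.py <<'E'
import numpy as np, cv2
from workcell import robot
def foc(c,H=400): return H/2/np.tan(np.radians(c['fov_y'])/2)
def at_z(c,px,z,fish=False):
    d=np.array([px[0]-c['cx'],px[1]-c['cy']])/foc(c)
    if fish:
        r=np.linalg.norm(d); d3=np.r_[d/max(r,1e-9)*np.sin(r),np.cos(r)]
    else: d3=np.r_[d,1.]
    R=np.array(c['R']);t=np.array(c['t']); o=-R.T@t; w=R.T@d3
    return o+w*(z-o[2])/w[2]
def proj(c,X,fish=False):
    p=np.array(c['R'])@X+c['t']
    if fish:
        r=np.hypot(p[0],p[1]);k=np.arctan2(r,p[2])/r;return np.array([c['cx'],c['cy']])+foc(c)*k*p[:2]
    return np.array([c['cx'],c['cy']])+foc(c)*p[:2]/p[2]
E
python3 - <<'E'
from h import *
c=robot.get_calibration('top')
for n,p,z in [('valve',(371,166),.075),('purple',(262,221),.075),('drop',(299,155),.06),('petri',(357,229),.013),('weigh',(432,186),.05),('balanceL',(377,103),.06),('whitebottle',(332,85),.12)]:print(n,at_z(c,p,z).round(3))
im=cv2.imread('pics/top0.png')[135:205,320:450];cv2.imwrite('pics/c1.png',cv2.resize(im,None,fx=6,fy=6,interpolation=2))
E
```

```text
valve [ 0.56  -0.152  0.075]
purple [0.438 0.085 0.075]
drop [0.587 0.007 0.06 ]
petri [ 0.424 -0.125  0.013]
weigh [ 0.52  -0.291  0.05 ]
balanceL [ 0.707 -0.167  0.06 ]
whitebottle [ 0.727 -0.065  0.12 ]
```

View pics/c1.png

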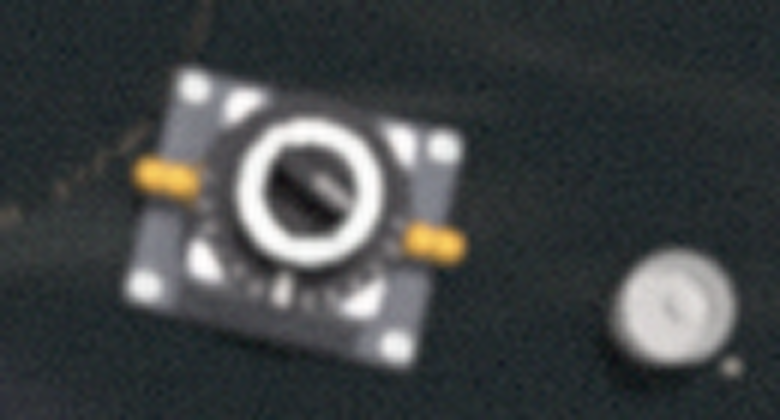

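The crop confirms it: a grey/black valve with one long mark at crop (282,290), facing the robot, and the pointer facing lower right (345,205). That gives a valve yaw of about -14° and a knob angle of about -1.27. The weighing bottle is at its right. Next is a close look from above with the wrist camera.

```bash
python3 - <<'E'
from h import *
P=np.pi
robot.move_to([0.545,-0.150,0.23],[-P/2,0,-2.11])
s=robot.state();print(s['clock'],s['tool_pos'],s['tool_rot'],s['joint_positions'])
c=robot.get_calibration('wrist');im=robot.camera('wrist')
cv2.imwrite('pics/w0.png',im[:,:,::-1]);np.save('w0.npy',c,allow_pickle=True);print(c)
print(proj(c,np.array([.56,-.152,.075]),True))
ct=robot.get_calibration('top');im=robot.camera('top')
E
```

```text
2.15 [ 0.54492205 -0.15090657  0.23000538] [-1.57061435e+00 -2.89400785e-04 -2.11123081e+00] [-3.14014535e-01  5.82393151e-02  1.84335862e+00 -3.41386946e-04
  1.23988237e+00  2.26530821e-01]
{'fov_y': 65.70646984690485, 'cx': 322.3424478644653, 'cy': 196.6592996950145, 'R': array([[ 8.57849806e-01, -5.13900473e-01, -1.17271026e-04],
       [-4.96113915e-01, -8.28218326e-01,  2.60624996e-01],
       [-1.34032435e-01, -2.23518923e-01, -9.65440106e-01]]), 't': array([-0.54439788,  0.11256026,  0.41514979])}
[336.78951584 176.34679543]
```

View pics/w0.png

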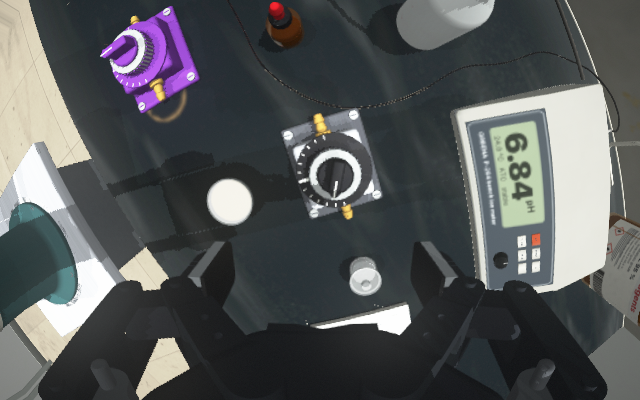

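The wrist view shows the valve at (335,168), with the petri dish at (230,202) and weighing bottle at (365,277). I'll enlarge it and overlay a prediction of the model.

```bash
python3 - <<'E'
from h import *
im=cv2.imread('pics/w0.png')[105:225,275:395];cv2.imwrite('pics/c2.png',cv2.resize(im,None,fx=5,fy=5,interpolation=2))
E
```

```text
(no output)
```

View pics/c2.png

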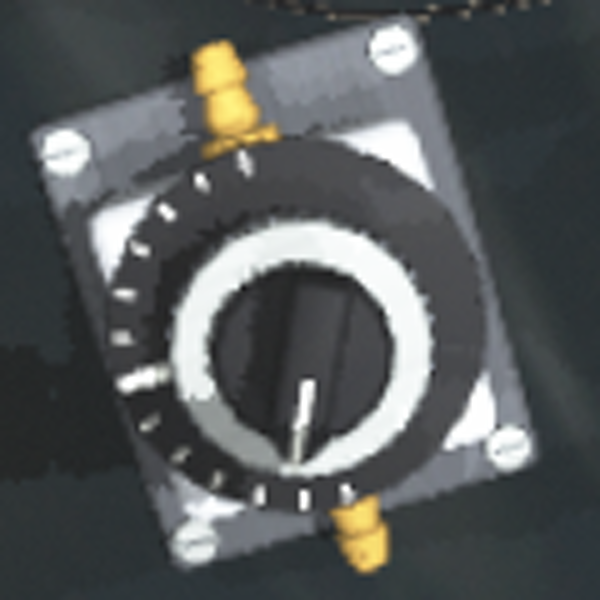

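Pixels read from the crop: ring (301,348), dial disc (297,323), long mark (143,379), ±90° marks (246,163) and (346,492), knob line (308,380) to (294,470), screws (393,50), (66,152), (510,447), (196,541).

```bash
python3 - <<'E'
from h import *
c=np.load('w0.npy',allow_pickle=True).item()
f=lambda p,z:at_z(c,(275+(p[0]+.5)/5-.5,105+(p[1]+.5)/5-.5),z,True)
for n,p,z in [('ring',(301,348),.072),('dial',(297,323),.049),('screws',(291,297.5),.009),('mark',(143,379),.049),('m+',(246,163),.049),('m-',(346,492),.049),('ptr0',(308,380),.0995),('ptr1',(294,470),.0995)]:
    print(n,f(p,z).round(4))
ax=(f((301,348),.072)+f((297,323),.049))/2
m=f((143,379),.049); d=ax-m; print('yaw mark',np.degrees(np.arctan2(d[1],d[0])),np.hypot(*d[:2]))
a=f((246,163),.049)-f((346,492),.049);print('yaw m+-',np.degrees(np.arctan2(-a[0],a[1])),np.hypot(*a[:2]))
b=f((308,380),.0995)-f((294,470),.0995);print('bar yaw',np.degrees(np.arctan2(b[1],b[0])),np.hypot(*b[:2]))
p=f((294,470),.0995);b=ax-p;print('bar yaw from axis',np.degrees(np.arctan2(b[1],b[0])),np.hypot(*b[:2]))
s=f((510,447),.009)-f((393,50),.009)+f((196,541),.009)-f((66,152),.009)
print('screw y-yaw',np.degrees(np.arctan2(s[0],-s[1])))
E
```

```text
ring [ 0.5592 -0.1497  0.072 ]
dial [ 0.5597 -0.1489  0.049 ]
screws [ 0.5593 -0.1498  0.009 ]
mark [ 0.5255 -0.1425  0.049 ]
m+ [ 0.5679 -0.1144  0.049 ]
m- [ 0.5501 -0.1865  0.049 ]
ptr0 [ 0.5591 -0.1503  0.0995]
ptr1 [ 0.5485 -0.1634  0.0995]
yaw mark -11.335681306339946 0.03469314409606778
yaw m+- -13.86342215247146 0.07428537793435314
bar yaw 51.03334901159454 0.016939187481452865
bar yaw from axis 51.99976676097104 0.01791026519913425
screw y-yaw -13.341122812276142
```

Measurements agree: axis (0.5593, -0.1496), valve yaw about -13.3°, bar yaw about 51.5° (knob at -1.13 rad, within range), and sizes match. Next I grip the knob and turn it.

```bash
cat >> h.py <<'E'
P=np.pi
AX=np.array([.5593,-.1496])
def pr(tag):
    s=robot.state();print(tag,round(s['clock'],2),np.round(s['tool_pos'],4),'yaw',round(np.degrees(s['tool_rot'][2]),2),'F',np.round(s['force'],2),'T',np.round(s['ft_torque'],3),'w',round(s['gripper_width'],3));return s
E
python3 - <<'E'
from h import *
y0=np.radians(51.5-180); y1=np.radians(-13.3-180)
robot.move_to([*AX,.15],[-P/2,0,y0]);pr('above')
print(robot.movel([*AX,.081],feed=.08,contact_N=8));pr('down')
robot.close();pr('closed')
n=5
for k in range(1,n+1):
    robot.movel([*AX,.081],feed=.05,rotation=[-P/2,0,y0+(y1-y0)*k/n]);pr(k)
c=robot.get_calibration('wrist');im=robot.camera('wrist')
cv2.imwrite('pics/w1.png',im[:,:,::-1]);np.save('w1.npy',c,allow_pickle=True)
E
```

```text
above 2.67 [ 0.5583 -0.1498  0.1491] yaw -128.46 F [0.29 0.3  0.77] T [-0.011 -0.006 -0.016] w 0.999
False
down 3.69 [ 0.5598 -0.1498  0.0815] yaw -128.5 F [ 1.05 -0.96 -0.11] T [ 0.034 -0.032 -0.031] w 1.0
closed 4.37 [ 0.5601 -0.1501  0.0814] yaw -128.49 F [ 2.34 -2.18 -0.34] T [-0.292 -0.278  0.076] w 0.112
1 4.74 [ 0.5604 -0.1503  0.0814] yaw -141.29 F [ 3.57 -3.06 -1.  ] T [-0.563 -0.581 -0.061] w 0.112
2 5.12 [ 0.5606 -0.1506  0.0814] yaw -154.24 F [ 4.35 -4.33 -1.72] T [-0.692 -0.646 -0.101] w 0.112
3 5.49 [ 0.5607 -0.1509  0.0814] yaw -167.2 F [ 3.63 -5.39 -2.81] T [-0.817 -0.681 -0.   ] w 0.113
4 5.87 [ 0.5607 -0.1512  0.0814] yaw 179.84 F [ 5.32 -5.43 -2.23] T [-1.008 -0.744 -0.007] w 0.11
5 6.24 [ 0.5607 -0.1515  0.0814] yaw 166.89 F [ 4.73 -7.97 -2.59] T [-1.15  -0.727 -0.045] w 0.109
```

```bash
python3 - <<'E'
from h import *
robot.release();pr('rel')
robot.movel([*AX,.15],feed=.15);pr('up')
robot.move_to([.545,-.150,.19],[-P/2,0,-2.11]);pr('look')
c=robot.get_calibration('wrist');im=robot.camera('wrist')
cv2.imwrite('pics/w2.png',im[:,:,::-1]);np.save('w2.npy',c,allow_pickle=True)
p=proj(c,np.array([*AX,.072]),True);o=(p-60).astype(int);print(p,o)
im=im[o[1]:o[1]+120,o[0]:o[0]+120,::-1];cv2.imwrite('pics/c3.png',cv2.resize(im,None,fx=5,fy=5,interpolation=2))
E
```

```text
rel 7.01 [ 0.5592 -0.1495  0.081 ] yaw 166.71 F [-0.15  0.02  0.6 ] T [0.009 0.039 0.01 ] w 0.999
up 7.62 [ 0.559  -0.1495  0.1497] yaw 166.7 F [-0.53  0.28 -0.46] T [-0.058  0.019  0.02 ] w 0.999
look 8.78 [ 0.5444 -0.1498  0.1889] yaw -120.95 F [ 0.63 -0.55 -0.03] T [-0.023 -0.051 -0.04 ] w 1.002
[338.14034417 183.94599905] [278 123]
```

View pics/c3.png

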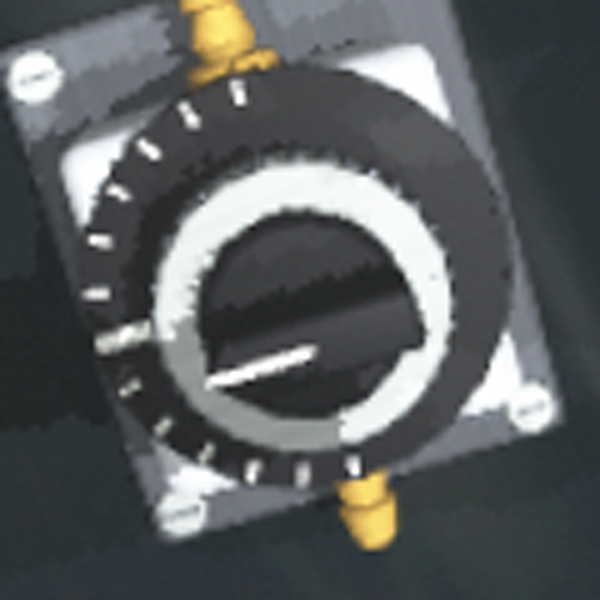

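The pointer line now runs (318,350) to (207,384), nearly parallel to the long mark at (97,346) to (150,331). I'll compute the angles.

```bash
python3 - <<'E'
from h import *
c=np.load('w2.npy',allow_pickle=True).item()
f=lambda p,z:at_z(c,(278+(p[0]+.5)/5-.5,123+(p[1]+.5)/5-.5),z,True)
yaw=lambda d:np.degrees(np.arctan2(d[1],d[0]))
ring=f((304,304),.072);dial=f(((80+513)/2,(63+492)/2),.049);m=f((122,338),.049)
print('ring',ring,'dial',dial,'mark',m)
a=f((238,95),.049)-f((354,465),.049);mid=(f((238,95),.049)+f((354,465),.049))/2
print('m+-',np.degrees(np.arctan2(-a[0],a[1])),np.hypot(*a[:2]),mid)
print('mark from mid',yaw(mid-m),'from axis avg',yaw((ring+dial)/2-m),'mark itself',yaw(f((150,331),.049)-f((97,346),.049)))
p0,p1=f((318,350),.0995),f((207,384),.0995);print('line',yaw(p0-p1),p0,p1)
s=f((530,408),.009)-f((182,514),.009);print('foot bottom edge yaw',yaw(s)); s=f((182,514),.009)-f((35,77),.009);print('foot side',np.degrees(np.arctan2(s[0],-s[1])))
# short marks: all fit
px=[(238,95),(190,116),(148,149),(118,192),(99,241),(95,294),(122,338),(130,386),(162,428),(206,453),(253,471),(303,475),(354,465)]
X=np.array([f(p,.049)[:2] for p in px]);k=[i for i in range(13) if i!=6];th=np.radians((np.arange(13)-6)*15.)
# mark i at angle: i=0 -> +y side ; valve frame (-cos, -sin*sgn)
from scipy.optimize import least_squares
def res(q):
    v=np.c_[-np.cos(th),-np.sin(th)]*q[3];C,S=np.cos(q[2]),np.sin(q[2])
    return ((np.c_[C*v[:,0]-S*v[:,1],S*v[:,0]+C*v[:,1]]+q[:2]-X)[k]).ravel()
r=least_squares(res,[.56,-.15,-.23,.037]);print(r.x,np.degrees(r.x[2]),np.sqrt(np.mean(r.fun**2)))
E
```

```text
ring [ 0.55973209 -0.14930013  0.072     ] dial [ 0.5594267  -0.14926611  0.049     ] mark [ 0.52554302 -0.14247185  0.049     ]
m+- -13.277686066514132 0.07400672708235936 [ 0.55897199 -0.15061056  0.049     ]
mark from mid -13.683173282850323 from axis avg -11.31639432929812 mark itself -14.789869291961253
line -13.257858955516337 [ 0.55990587 -0.15066133  0.0995    ] [ 0.54243384 -0.14654469  0.0995    ]
foot bottom edge yaw -13.186135380813612
foot side -13.565724642866138
[ 0.55888129 -0.15049053 -0.23488178  0.03729905] -13.457734869769942 0.0002154857894122651
```

Confirmed: pointer yaw is -13.3° and mark yaw is -13.4°. Next is the ring: grip it first and check the forces, then turn in small steps while reading torque.

```bash
python3 - <<'E'
from h import *
A=np.array([.5595,-.1502]);y=-2.0
robot.move_to([*A,.13],[-P/2,0,y]);pr('above')
print(robot.movel([*A,.049],feed=.08,contact_N=8));pr('down')
robot.close();robot.hold(.1);pr('closed')
print(robot.state()['joint_positions'].round(3))
im=robot.camera('scene');c=robot.get_calibration('scene');p=proj(c,np.array([.56,-.15,.07])).astype(int);print(p)
cr=im[p[1]-50:p[1]+40,p[0]-60:p[0]+60,::-1];cv2.imwrite('pics/c4.png',cv2.resize(cr,None,fx=6,fy=6,interpolation=2))
E
```

```text
above 9.18 [ 0.5578 -0.1496  0.1282] yaw -114.69 F [ 0.93 -1.05  0.09] T [-0.035 -0.041  0.017] w 0.998
False
down 10.35 [ 0.5601 -0.1504  0.0496] yaw -114.59 F [0.16 0.63 0.26] T [ 0.025 -0.039  0.028] w 0.998
closed 10.88 [ 0.5598 -0.1503  0.05  ] yaw -114.59 F [-1.09  0.63  6.01] T [0.138 0.359 0.035] w 0.59
[-0.305  0.262  1.969  0.     0.909  0.124]
[327 185]
```

View pics/c4.png

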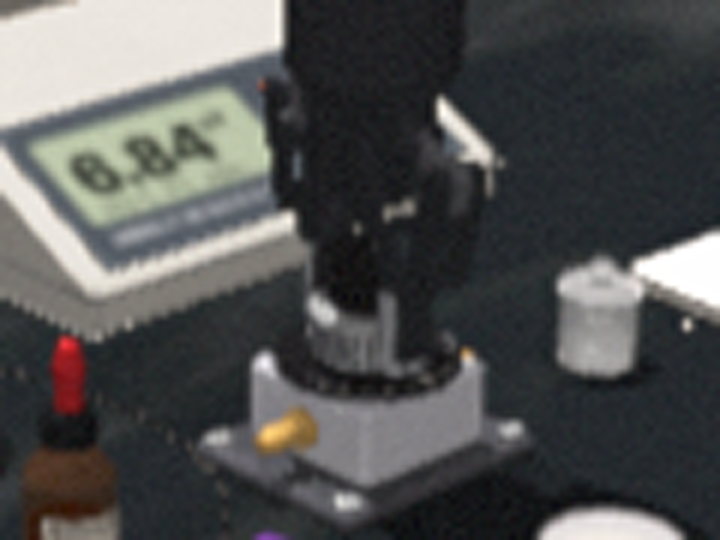

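The fingers straddle the knob and hold the ring at width 0.59 (about 50 mm). Fz is 6 N, so I'll regrip 2.5 mm higher to rule out dial contact, then turn.

```bash
cat > turn.py <<'E'
from h import *
A=np.array([.5595,-.1502]);y=-2.0;Z=.0515
robot.release();robot.movel([*A,Z],feed=.05)
robot.close();robot.hold(.1);pr('closed')
def read():
    L=[]
    for _ in range(4):
        robot.hold(.02);s=robot.state();L.append([s['ft_torque'][2],np.unwrap([-2.0,s['tool_rot'][2]])[1],s['force'][2],np.hypot(*s['force'][:2])])
    return np.mean(L,0)
b=read();print('base',b.round(3));log=[];cmd=y
while True:
    last=abs(log[-1][1]) if log else 0
    cmd-= .04 if last<.2 else .02
    robot.movel([*A,Z],feed=.05,rotation=[-P/2,0,cmd])
    r=read();log.append([b[1]-r[1],r[0]-b[0]])
    print(round(robot.state()['clock'],2),np.round([y-cmd,*log[-1],r[2],r[3]],3))
    if abs(log[-1][1])>.38 or y-cmd>1.42 or abs(r[2])>20 or r[3]>25: break
E
python3 turn.py
```

```text
closed 12.15 [ 0.5598 -0.1503  0.052 ] yaw -114.59 F [-1.48 -0.48  4.67] T [ 0.019  0.123 -0.041] w 0.584
base [-0.019 -2.     5.516  1.31 ]
12.53 [ 0.04   0.04  -0.126  5.839  1.433]
12.85 [ 0.08   0.08  -0.085  5.025  1.602]
13.17 [ 0.12   0.12  -0.098  5.429  1.375]
13.48 [ 0.16   0.16  -0.124  5.165  1.008]
13.8 [ 0.2    0.2   -0.085  5.579  0.919]
14.12 [ 0.24   0.24  -0.081  5.18   0.694]
14.43 [ 0.28   0.279 -0.099  5.012  0.997]
14.75 [ 0.32   0.319 -0.122  4.979  0.886]
15.07 [ 0.36   0.359 -0.102  5.549  0.723]
15.38 [ 0.4    0.399 -0.098  5.637  0.733]
15.7 [ 0.44   0.438 -0.088  5.152  1.201]
16.02 [ 0.48   0.478 -0.037  4.772  1.106]
16.33 [0.52  0.518 0.015 4.937 1.422]
16.65 [0.56  0.558 0.08  5.173 1.377]
16.97 [0.6   0.597 0.161 5.153 2.528]
17.28 [0.64  0.637 0.297 5.463 2.107]
17.6 [0.66  0.657 0.352 5.465 2.595]
17.92 [0.68  0.676 0.371 4.752 2.47 ]
18.23 [0.7   0.696 0.447 4.791 2.098]
```

The seat was met at about 0.46 rad. Felt torque rose to 0.45 N m at standstill, which is 0.45–0.69 N m while turning: snug and well below stripping at 0.96. I stop here, release, lift straight up and check.

```bash
python3 - <<'E'
from h import *
A=[.5595,-.1502]
pr('held');robot.release();pr('rel')
robot.movel([*A,.15],feed=.1);pr('up')
robot.move_to([.545,-.150,.19],[-P/2,0,-2.11]);pr('look')
c=robot.get_calibration('wrist');im=robot.camera('wrist')
np.save('w3.npy',c,allow_pickle=True)
p=proj(c,np.array([*AX,.072]),True);o=(p-60).astype(int);print(o)
im=im[o[1]:o[1]+120,o[0]:o[0]+120,::-1];cv2.imwrite('pics/c5.png',cv2.resize(im,None,fx=5,fy=5,interpolation=2))
a=cv2.imread('pics/top0.png');t=robot.camera('top')[:,:,::-1];cv2.imwrite('pics/t1.png',t)
E
```

```text
held 18.23 [ 0.5602 -0.151   0.052 ] yaw -154.48 F [ 0.19 -1.71  5.04] T [-0.46  -0.005  0.432] w 0.587
rel 18.68 [ 0.5591 -0.15    0.0511] yaw -154.68 F [-0.77  0.59 -0.02] T [ 0.062 -0.006  0.016] w 0.999
up 19.82 [ 0.5588 -0.15    0.1491] yaw -154.7 F [-0.32 -0.26 -0.13] T [-0.01   0.011 -0.003] w 0.999
look 20.44 [ 0.5446 -0.1499  0.1892] yaw -121.02 F [ 0.28 -0.11 -0.48] T [0.023 0.002 0.028] w 1.002
[277 123]
```

View pics/c5.png

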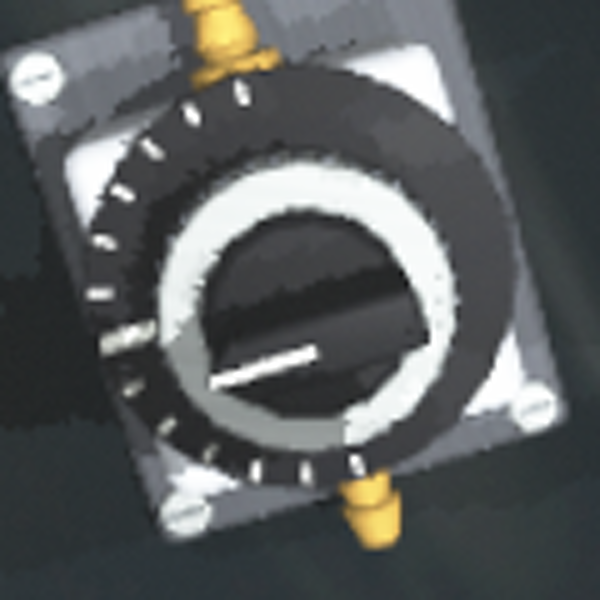

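The knob line runs (318,352) to (211,383), within about 1° of where it was, so it is still on the mark. The bystanders were never approached. Handing in.

```bash
python3 - <<'E'
from h import *
c=np.load('w3.npy',allow_pickle=True).item()
f=lambda p,z:at_z(c,(277+(p[0]+.5)/5-.5,123+(p[1]+.5)/5-.5),z,True)
d=f((318,352),.0995)-f((211,383),.0995);print('line yaw',np.degrees(np.arctan2(d[1],d[0])))
a=f((242,95),.049)-f((358,465),.049);print('valve yaw',np.degrees(np.arctan2(-a[0],a[1])))
t0=cv2.imread('pics/top0.png');t1=cv2.imread('pics/t1.png')
for n,(x,y) in dict(drop=(299,155),petri=(357,229),weigh=(432,186)).items():
    print(n,cv2.absdiff(t0,t1)[y-14:y+14,x-14:x+14].mean().round(1))
print(robot.hand_in())
E
```

```text
line yaw -14.240089262757696
valve yaw -13.355842964452325
drop 3.9
petri 79.8
weigh 46.2
the job is handed in; nothing more can be done
None
```

View pics/t1.png

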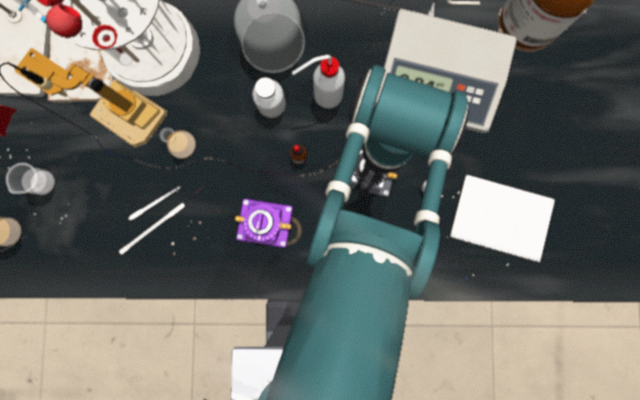

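I turned the knob clockwise by about 65° onto the long mark. I then tightened the lock ring clockwise until it was snug, released it and handed in at about 20.5 s of the 67 s allowed.

- **Knob:** the last picture, after the ring was tightened, puts the pointer at -14.2° and the mark at -13.4°. The same check before tightening gave -13.3° and -13.4°. The difference is about what reading the pixels allows.
- **Lock ring:** it met its seat after about 0.46 rad of turning. I stopped at 0.45 N m felt at standstill, which means 0.45–0.69 N m while turning, between snug (0.3) and stripped (0.96). Torque rose more slowly than the 4 N m per rad given (about 2.7 per rad of tool turn), which suggests the pads gave or slipped a little.
- **Bystanders:** the dropper bottle is unchanged in the top view. My before-and-after comparison showed large differences for the petri dish and weighing bottle. The last top picture shows the arm hiding the petri dish and most of the weighing bottle, so that check says nothing about either. I did not confirm them after the job, but the gripper stayed more than 7 cm from both, and no unexpected contact force appeared.

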